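# Nip a retaining lip onto a bottle shelf with an F-clamp

### The job

The loose retaining lip lies in place on the narrow bottle shelf, ready to be screwed on; clamp it there with the F-clamp that stands at the shelf's edge. Slide the clamp's free arm gently down the bar until its foot meets the lip, press its head gently on down, by feel, until the arm has tilted square and binds on the bar, then turn the handle clockwise (seen from above) about a third of a turn, so that the lip is held snugly but not crushed, and let go. Do not drop or ram the arm onto the lip, do not shift the lip, and leave the bottle, the tub, the screwdriver and the tray where they are.

Things in the scene. Friction and masses are not known exactly. Their poses are not given: they have to be found in the camera images.
- bar_top (a point): middle of the top end of the clamp's upright steel bar (25 mm by 9 mm, 210 mm high, fixed to the bench; a flat pin sticks out 6 mm to each side at its top). x points along the clamp's arms, from the bar over the shelf; the bar is 25 mm wide along x and 9 mm thick along y; z is up
- head_top (a point): centre of the top face of the free arm's head, on the bar's axis; x points along the arm to the handle. The head is a dark steel block 54 mm long (30 mm behind this point to 24 mm in front), 32 mm wide (y), 40 mm high; the bar passes up through it, so its top shows as a ledge 11 mm wide on both sides of the bar and 17 mm long behind it. Bound, this point is about 69 mm above the lip's top face
- foot: the arm's threaded spindle, upright, 90 mm in front of the bar, with a domed steel foot of 26 mm diameter at its lower end. The origin is on the spindle's axis, 30 mm above the foot's lowest point; it does not turn with the handle
- handle_mid (a point): centre of the round wooden handle at the top of the spindle: 30 mm diameter, 95 mm long, upright (47 mm of it above and below this point); it stands 90 mm in front of the head's middle and 61 mm above its top, and it is free all round. It turns with 0.15 to 0.6 N m
- screw (a joint): turn of the handle in rad, 0 at the start (screwed fully back), growing clockwise seen from above, up to 27; the spindle advances 5 mm a turn. Once the arm is bound each rad adds about 17 N at the foot: a third of a turn (2.1 rad) gives about 35 N; 20 to 50 N is right
- slide_arm: the whole free arm (0.6 kg); origin on the bar's axis 40 mm below head_top. Parked it hangs on the bar, 30 to 70 mm too high, drooping 5 degrees. Pressed close to the bar (beside or behind it) it slides at 4 to 14 N, farther off it jams. After the foot touches, the head goes 7 mm on as the arm tilts square, then binds and resists steeply; 12 to 18 N is a good press; it stays when let go
- lip_strip: the loose retaining lip, a pale wooden strip 40 mm (x) by 300 mm (y) by 20 mm high lying along the shelf's far edge under the foot; origin at the centre of its underside, 20 mm below its top face
- shelf: the narrow plywood shelf, 90 mm (x) by 300 mm (y) by 18 mm, fixed on two end cleats, its top 40 mm above the bench; origin under its centre at bench height
- amber_bottle: bystander: amber glass bottle, 60 mm diameter, 135 mm high; origin at the centre of its base
- white_tub: bystander: white plastic tub, 68 mm diameter, 75 mm high; origin at the centre of its base
- screwdriver: bystander: screwdriver lying on the bench, about 200 mm long; origin at its middle
- screw_tray: bystander: open dark steel tray, 85 by 65 by 24 mm; origin at the centre of its base

How it is judged:
By the outcome, as a careful person would: the job done as asked, in the order asked, and still so for the second after the job is handed in, with the robot touching nothing.
It also fails if it takes over 48 s, if anything falls off the work surface, if the arm or the gripper's body presses on something with over 40 N, if the wrist force passes 120 N, or if a joint passes its speed limit or range.

### The arm

A 6-joint arm with a two-finger parallel gripper is mounted at the origin on the work surface. World frame = base frame: x ahead of the robot, y to its left, z up, the work surface at z = 0. Lengths are in m, angles in degrees, forces in N, time in s.
With the tool pointing down it reaches from about 0.375 to 0.925 m from the base axis. Payload 5.7 kg.
Tool frame: the origin (TCP) lies at the very end of the fingers, on their centre line; the grasp point (between the pads) lies 19 mm behind it; z points along the fingers, y is the direction in which the jaws open and shut (so a half turn about z gives the same grasp; the last joint's range is limited). The gripper opens to 88 mm and grips with 3 to 60 N. Pads are 20 mm wide; open, the fingers measure 115 mm over their backs; the gripper's body (75 mm by 178 mm) begins 61 mm behind the grasp point.
Start: joints at [64.681, 20.558, 86.54, -0, 72.909, -6.595], TCP at [0.193, 0.568, 0.223] pointing down, gripper open.
Joint ranges: [-170.27, 170.27], [-57.76, 135], [12.27, 136.19], [-55.21, 235.2], [11.17, 155.16], [-170.74, 170.74]. Speed limits (degrees/s): [136.94, 136.94, 180, 180, 180, 180].

### API

Orientations are given as [roll, pitch, yaw] about the fixed x, y, z axes, in that order (R = Rz(yaw) Ry(pitch) Rx(roll)).
In Python, from cell import manip, cams gives the robot as it stands.
- The arm moves only by the tool send_rows, never from a script. Its argument "moves" is a list of rows, each an object with "slide": the shift along the tool's x, y, z in mm, a list of three; "twist": the turn, a rotation vector about the tool's x, y, z in rad, a list of three; "fingers": the finger opening in mm, from 0 to 87.8. A call has exactly 10 rows; each row shifts and turns the commanded pose from where the row before left it, along the tool's axes as they then stand; what a row does not reach is not made up. A row lasts 1/12 s, in which the tool goes at most 41.7 mm and 7.16 degrees, less where a joint would pass 70% of its speed; a pose out of reach is approached as far as the arm can. A call is refused whole if a number of a shift passes 41.7 or a number of a turn 0.125, either way. A call with a gripper value outside its range is refused whole. The fingers move at their own pace and stop on an object; "force" is the grip in N (left out, the last holds). Time passes only in rows, so rows that do not move let the fingers close, or fill a call up. It gives the time, the measured TCP pose, the force and the opening at its end, in the units of the state.
- manip.observe(): the state, without advancing time (a new reading comes with each control period).
- cams.camera(name): name is "scene" or "top" or "wrist"; returns the picture (400x640x3 uint8, red, green, blue); there is no depth.
- cams.camera_model(name): a dict with "K" (3x3 intrinsics, pixels), "D" ([k1, k2, p1, p2, k3] as OpenCV has them; the pictures are not rectified), "rvec" (rotation vector, rad) and "tvec" (3), from world to camera coordinates, as OpenCV has them; the wrist camera has in their place "hand_eye" (4x4, takes a point from camera to tool coordinates, whose origin is the TCP and whose axes are the flange's). Camera axes: x right, y down, z forward; pixel columns grow to the right and rows downward; lengths in m; the calibration is good to about 2 mm. A picture is of the moment at which its call begins: read the wrist's pose just before it. camera_model takes no time and is no camera call.
- manip.close_job(): hands the job in, once; it reports no verdict.
The state is a dict: "time": time; "joint_pos": joint angles; "qd": joint speeds; "effort": joint torques, N m; "eef_pos": TCP position; "tool_rot": TCP orientation; "contact_force": force on the tool from outside, world axes, zero at the start; "moment": the same for the moment, N m; "width": finger opening in m.
Only numpy, scipy, OpenCV 4.12 (cv2) and the standard library are available. Lean on these libraries where they do the work, as an engineer would, in place of code of your own. Each camera call takes 0.05 s, during which the arm holds its last target.

## Working session

There is one attempt and no reset: what is moved stays moved. The work goes in short steps, Python scripts to look and compute and a tool call to move; the robot and the scene stay as the last step left them, time stands still between calls to the robot, and variables do not carry over. Pictures are saved under pics/ and viewed, and the job is handed in when it is done.

Besides the shell and the picture viewer there is one more tool, called after "Call:" as name([rows], argument=value, ...), one row to a line, values as JSON. send_rows: Moves the arm, as the interface text tells. Its arguments: {"type":"object","properties":{"moves":{"type":"array","items":{"type":"object","properties":{"slide":{"type":"array","items":{"type":"number"}},"twist":{"type":"array","items":{"type":"number"}},"fingers":{"type":"number"}}}},"force":{"type":"number"}},"required":["moves"]}

```bash
ls; mkdir -p pics
cat > look.py <<'E'
import sys,cv2
from cell import manip,cams
tag=sys.argv[1]
for n in sys.argv[2:]:
    s=manip.observe(); 
    im=cams.camera(n); cv2.imwrite(f'pics/{tag}_{n}.png',im[:,:,::-1])
    print(n,s['time'],s['eef_pos'],s['tool_rot'])
E
python3 look.py a scene top wrist
python3 - <<'E'
from cell import manip,cams
print(manip.observe())
for n in ['scene','top','wrist']: print(n,cams.camera_model(n))
E
```

```text
pics
scene 0.0 [0.19228911 0.56761829 0.22181193] [-1.79895483e+02 -1.23283835e-02  1.61278262e+02]
top 0.05 [0.19230344 0.5676265  0.22184901] [-1.79897347e+02 -1.18929406e-02  1.61279713e+02]
wrist 0.1 [0.19237568 0.56770281 0.22190121] [-1.79908711e+02 -9.04596582e-03  1.61275924e+02]
{'time': 0.15, 'joint_pos': array([ 6.46793741e+01,  2.05911788e+01,  8.65825592e+01, -1.56325320e-03,
        7.29092639e+01, -6.59302974e+00]), 'qd': array([-0.11399779, -0.1377637 , -0.17560618, -0.06042605, -0.0644466 ,
        0.0631286 ]), 'effort': array([ 1.52984947e-03, -5.15754533e+01, -2.71010399e+01,  6.77557429e-02,
        3.04690597e-02, -5.65228743e-05]), 'eef_pos': array([0.19241715, 0.5677599 , 0.22198891]), 'tool_rot': array([-1.79917375e+02, -8.04629506e-03,  1.61272859e+02]), 'contact_force': array([ 0.44163084, -1.26647294,  0.69040023]), 'moment': array([-0.01823125,  0.03294955, -0.0277927 ]), 'width': 0.08772552108779733}
scene {'K': array([[368.35131089,   0.        , 321.06513706],
       [  0.        , 368.35131089, 195.96675852],
       [  0.        ,   0.        ,   1.  
[... 454 characters left out ...]
array([ 2.05360437, -2.16854456,  0.23156524]), 'tvec': array([0.08151988, 0.64880544, 0.94932776])}
wrist {'K': array([[314.65748529,   0.        , 318.16303488],
       [  0.        , 314.65748529, 198.67865193],
       [  0.        ,   0.        ,   1.        ]]), 'D': array([-0.03139929,  0.        ,  0.        ,  0.        ,  0.        ]), 'hand_eye': array([[-9.29184609e-04, -9.66572828e-01, -2.56390532e-01,
         7.01959108e-02],
       [ 9.99999350e-01, -7.28577542e-04, -8.77414420e-04,
         3.22952731e-04],
       [ 6.61284554e-04, -2.56391181e-01,  9.66572876e-01,
        -1.61459210e-01],
       [ 0.00000000e+00,  0.00000000e+00,  0.00000000e+00,
         1.00000000e+00]])}
```

View pics/a_scene.png

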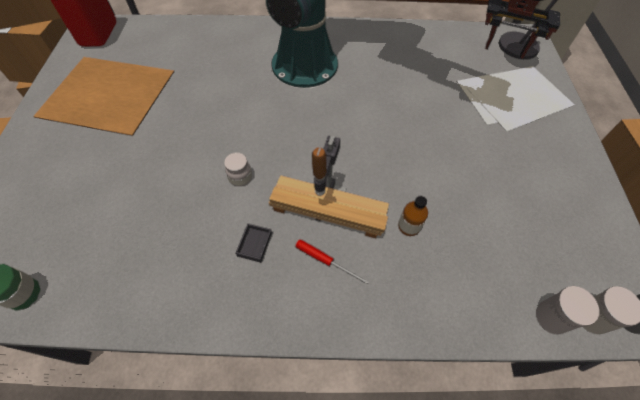

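View pics/a_top.png

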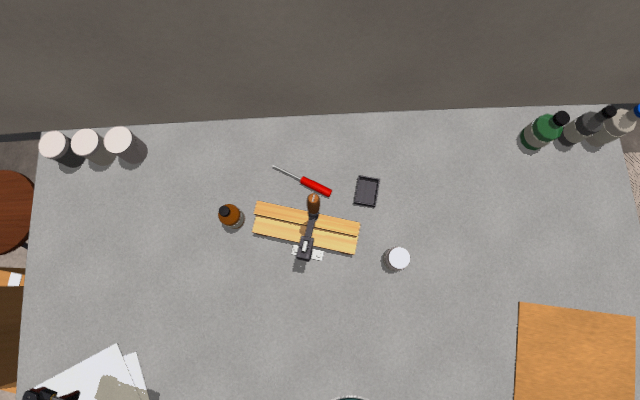

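View pics/a_wrist.png

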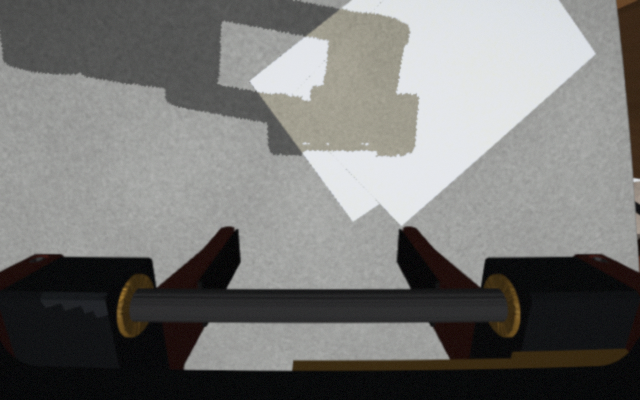

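The scene view shows the clamp at about (325,165) on the shelf, with the tub at (237,168), the bottle at (414,215), the tray at (254,243) and the screwdriver at (330,260). The top view has the bar and head at (305,245) and the handle at (313,203).

Run:
```python
import cv2
a=cv2.imread('pics/a_scene.png')[120:245,220:440]; cv2.imwrite('pics/a1.png',cv2.resize(a,None,fx=3.6,fy=3.6,interpolation=cv2.INTER_CUBIC))
a=cv2.imread('pics/a_top.png')[150:280,210:420]; cv2.imwrite('pics/a2.png',cv2.resize(a,None,fx=3.8,fy=3.8,interpolation=cv2.INTER_CUBIC))
```

```text
(no output)
```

View pics/a1.png

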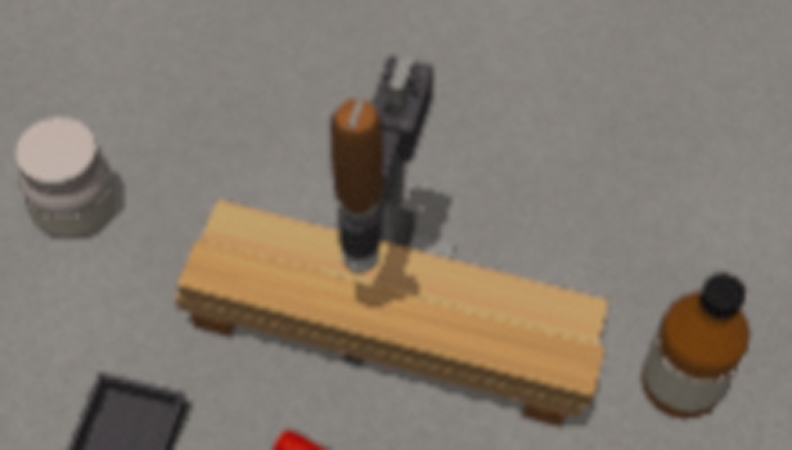

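View pics/a2.png

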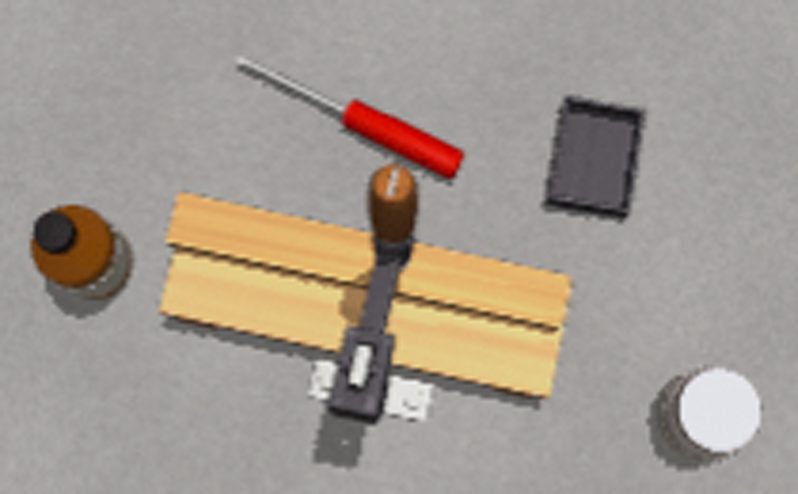

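```bash
cat > geo.py <<'E'
import numpy as np,cv2
from cell import cams
from scipy.spatial.transform import Rotation as R
def ray(name,uv,pose=None):
    m=cams.camera_model(name)
    p=cv2.undistortPoints(np.array([[uv]],float),m['K'],m['D'])[0,0]
    d=np.array([p[0],p[1],1.])
    if 'hand_eye' in m:
        T=np.eye(4);T[:3,3]=pose[0];T[:3,:3]=R.from_euler('xyz',pose[1],degrees=True).as_matrix()
        T=T@m['hand_eye'];o=T[:3,3];d=T[:3,:3]@d
    else:
        Rm=cv2.Rodrigues(m['rvec'])[0];o=-Rm.T@m['tvec'];d=Rm.T@d
    return o,d/np.linalg.norm(d)
def tri(rs):
    A=np.zeros((3,3));b=np.zeros(3)
    for o,d in rs:
        P=np.eye(3)-np.outer(d,d);A+=P;b+=P@o
    x=np.linalg.solve(A,b)
    return x,[round(1000*np.linalg.norm((np.eye(3)-np.outer(d,d))@(x-o)),1) for o,d in rs]
def onz(r,z): return r[0]+r[1]*(z-r[0][2])/r[1][2]
def proj(name,X,pose=None):
    m=cams.camera_model(name)
    if 'hand_eye' in m:
        T=np.eye(4);T[:3,3]=pose[0];T[:3,:3]=R.from_euler('xyz',pose[1],degrees=True).as_matrix()
        T=np.linalg.inv(T@m['hand_eye']);rv=cv2.Rodrigues(T[:3,:3])[0];tv=T[:3,3]
    else: rv,tv=m['rvec'],m['tvec']
    return cv2.projectPoints(np.array([X],float),rv,tv,m['K'],m['D'])[0][0,0]
E
python3 - <<'E'
from geo import *
S=lambda x,y:ray('scene',(220+x/3.6-.4,120+y/3.6-.4)); T=lambda x,y:ray('top',(210+x/3.8-.4,150+y/3.8-.4))
print('handle top',tri([S(357,112),T(394,182)]))
print('bar top',tri([S(403,75),T(361,364)]))
print('tub',tri([S(57,150),T(719,409)])); print('bottle cap',tri([S(722,292),T(55,230)]))
# lip outer corners top z=.06 
for n,p in dict(a=(178,193),b=(572,273),).items(): print(n,onz(T(*p),.06))
for n,p in dict(a=(172,248),b=(557,330),).items(): print('seam',n,onz(T(*p),.06))
for n,p in dict(a=(160,313),b=(548,397)).items(): print('shelf',n,onz(T(*p),.04))
for n,p in dict(a=(218,202),b=(608,298),c=(180,288),d=(588,392)).items(): print('scene',n,onz(S(*p),.04),onz(S(*p),.06))
print(ray('top',(0,0))[0],ray('scene',(0,0))[0])
E
```

```text
handle top (array([0.6143526 , 0.06362389, 0.29028543]), [np.float64(1.0), np.float64(1.0)])
bar top (array([0.51818664, 0.09070406, 0.20756618]), [np.float64(1.1), np.float64(1.1)])
tub (array([ 0.4842803 , -0.16034788,  0.07231028]), [np.float64(0.4), np.float64(0.4)])
bottle cap (array([0.62895277, 0.30041232, 0.13331256]), [np.float64(0.2), np.float64(0.2)])
a [0.66730765 0.22649474 0.06      ]
b [ 0.5907081  -0.06408328  0.06      ]
seam a [0.62560966 0.23171212 0.06      ]
seam b [ 0.54908196 -0.04980687  0.06      ]
shelf a [0.58018361 0.24509277 0.04      ]
shelf b [ 0.50192019 -0.04157223  0.04      ]
scene a [ 0.50530525 -0.04145076  0.04      ] [ 0.51895215 -0.03865236  0.06      ]
scene b [0.5803972  0.24608327 0.04      ] [0.59221865 0.24189186 0.06      ]
scene c [ 0.58110457 -0.06275523  0.04      ] [ 0.59290883 -0.05943892  0.06      ]
scene d [0.65630621 0.2268054  0.04      ] [0.66628235 0.22308262 0.06      ]
[0.43761491 0.05789747 1.06487476] [1.06668581 0.07366469 0.86272226]
```

Bar top is near (0.518, 0.091, 0.208), the clamp's yaw is about −15°, and the handle top is near (0.614, 0.064, 0.290). The heights agree with the text, with the head about 60 mm too high. Next I move the wrist camera over the clamp.

Call:
send_rows([
  {"slide":[-28,-22,-8],"twist":[0,0,-0.03]},
  {"slide":[-28,-22,-8],"twist":[0,0,-0.03]},
  {"slide":[-28,-22,-8]},
  {"slide":[-28,-22,-8]},
  {"slide":[-28,-22,-8]},
  {"slide":[-28,-22,-8]},
  {"slide":[-28,-22,-8]},
  {"slide":[-28,-22,-8]},
  {"slide":[-28,-22,-8]},
  {"slide":[-28,-22,-8]},
])

```text
validation failed for argument at $.mo...
```

Call:
send_rows([
  {"slide":[-28,-22,-8],"twist":[0,0,-0.03],"fingers":87},
  {"slide":[-28,-22,-8],"twist":[0,0,-0.03],"fingers":87},
  {"slide":[-28,-22,-8],"twist":[0,0,0],"fingers":87},
  {"slide":[-28,-22,-8],"twist":[0,0,0],"fingers":87},
  {"slide":[-28,-22,-8],"twist":[0,0,0],"fingers":87},
  {"slide":[-28,-22,-8],"twist":[0,0,0],"fingers":87},
  {"slide":[-28,-22,-8],"twist":[0,0,0],"fingers":87},
  {"slide":[-28,-22,-8],"twist":[0,0,0],"fingers":87},
  {"slide":[-28,-22,-8],"twist":[0,0,0],"fingers":87},
  {"slide":[-28,-22,-8],"twist":[0,0,0],"fingers":87},
], force=20)

```text
time: 0.98
eef_pos: [0.4026, 0.2787, 0.3029]
tool_rot: [-180.0, -0.0, 164.7]
contact_force: [1.8, 0.0, 0.9]
width: 0.087
```

Call:
send_rows([
  {"slide":[-20,-21,0],"twist":[0,0,0],"fingers":30},
  {"slide":[-20,-21,0],"twist":[0,0,0],"fingers":30},
  {"slide":[-20,-21,0],"twist":[0,0,0],"fingers":30},
  {"slide":[-20,-21,0],"twist":[0,0,0],"fingers":30},
  {"slide":[-20,-21,0],"twist":[0,0,0],"fingers":30},
  {"slide":[-20,-21,0],"twist":[0,0,0],"fingers":30},
  {"slide":[-20,-21,0],"twist":[0,0,0],"fingers":30},
  {"slide":[0,0,0],"twist":[0,0,0],"fingers":30},
  {"slide":[0,0,0],"twist":[0,0,0],"fingers":30},
  {"slide":[0,0,0],"twist":[0,0,0],"fingers":30},
])

```text
time: 1.82
eef_pos: [0.4978, 0.102, 0.3023]
tool_rot: [180.0, -0.1, 164.7]
contact_force: [-0.5, -0.3, 0.9]
width: 0.0299
```

```bash
python3 look.py b wrist
```

```text
wrist 1.8167 [0.49778195 0.10197706 0.30234448] [ 1.79991436e+02 -7.09592634e-02  1.64677049e+02]
```

View pics/b_wrist.png

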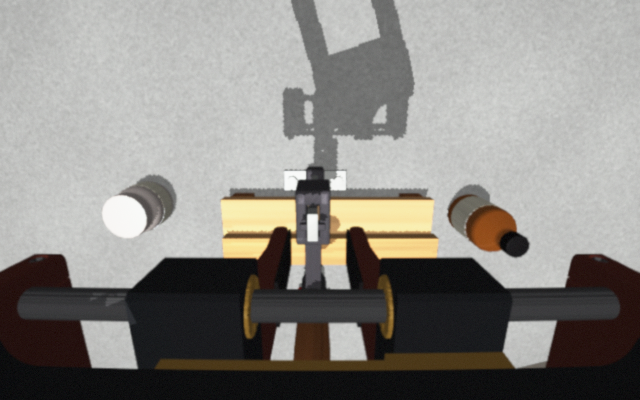

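The view shows the bar top at (313,227), the head around it at (313,215), and tool and clamp roughly aligned. Next I tilt the tool back 40° so its body stays clear of the bar when the fingers straddle it.

Call:
send_rows([
  {"slide":[0,0,0],"twist":[0,-0.1,0],"fingers":30},
  {"slide":[0,0,0],"twist":[0,-0.1,0],"fingers":30},
  {"slide":[0,0,0],"twist":[0,-0.1,0],"fingers":30},
  {"slide":[0,0,0],"twist":[0,-0.1,0],"fingers":30},
  {"slide":[0,0,0],"twist":[0,-0.1,0],"fingers":30},
  {"slide":[0,0,0],"twist":[0,-0.1,0],"fingers":30},
  {"slide":[0,0,0],"twist":[0,-0.1,0],"fingers":30},
  {"slide":[0,0,0],"twist":[0,0,0],"fingers":30},
  {"slide":[0,0,0],"twist":[0,0,0],"fingers":30},
  {"slide":[0,0,0],"twist":[0,0,0],"fingers":30},
])

```text
time: 2.7
eef_pos: [0.499, 0.1019, 0.3033]
tool_rot: [-179.9, 39.2, 164.7]
contact_force: [-0.2, -0.1, -0.6]
width: 0.0298
```

```bash
python3 look.py c wrist; python3 -c "
import cv2
a=cv2.imread('pics/c_wrist.png');b=cv2.imread('pics/b_wrist.png')
cv2.imwrite('pics/c1.png',cv2.resize(a[80:330,220:440],None,fx=2.4,fy=2.4,interpolation=cv2.INTER_CUBIC))
cv2.imwrite('pics/b1.png',cv2.resize(b[155:295,240:400],None,fx=4,fy=4,interpolation=cv2.INTER_CUBIC))
from cell import manip
print(manip.observe()['joint_pos'])"
```

```text
wrist 2.7 [0.49900823 0.10188455 0.30328379] [-179.91420838   39.19328971  164.74338659]
[ 19.15595384  -4.25148447 117.92940796 -35.68006643  37.99348452
 -32.45332688]
```

View pics/c_wrist.png

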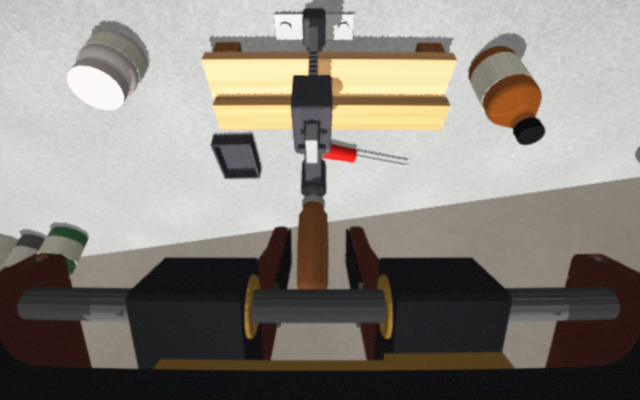

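View pics/c1.png

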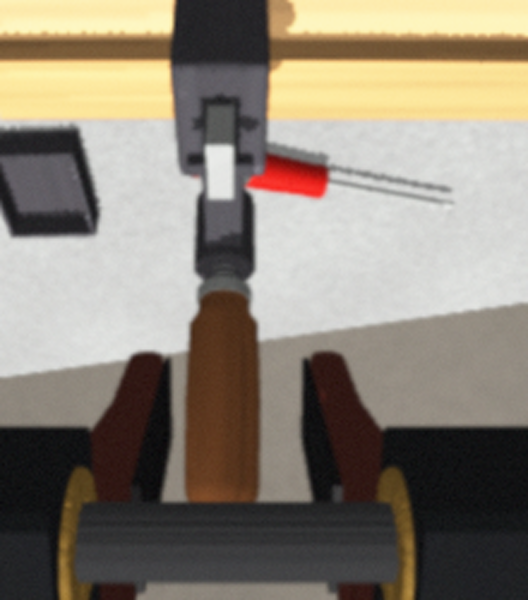

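View pics/b1.png

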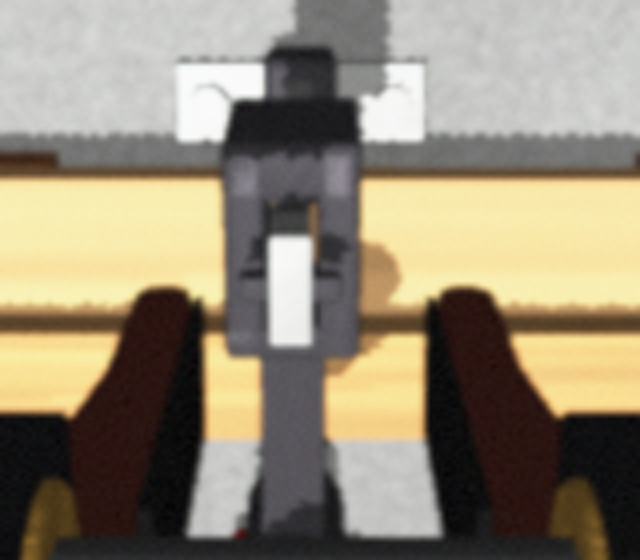

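Run:
```python
from geo import *
pb=([0.49778195,0.10197706,0.30234448],[179.991436,-0.0709592634,164.677049])
pc=([0.49900823,0.10188455,0.30328379],[-179.91420838,39.19328971,164.74338659])
B=lambda x,y:ray('wrist',(240+x/4-.4,155+y/4-.4),pb); C=lambda x,y:ray('wrist',(220+x/2.4-.3,80+y/2.4-.3),pc)
bt=np.array([0.518,0.0907])
def show(n,X):
    x,e=X; d=x[:2]-[.518,.0907]; y=np.radians(-15.3)
    print(n,x.round(4),e)
show('bartop',tri([B(290,291),C(220,172)]))
show('head rear L',tri([B(229,148),C(175,66)])); show('head rear R',tri([B(358,148),C(268,66)]))
show('front L',tri([B(230,354),C(183,174)])); show('front R',tri([B(356,354),C(264,174)]))
# shelf edge line direction from b (near edge z=.04), and seam
for s,(p,q) in dict(shelf=((222,199),(434,199)),).items():
    a=onz(ray('wrist',p,pb),.04);b=onz(ray('wrist',q,pb),.04);print(a,b,np.degrees(np.arctan2(*(b-a)[:2])))
S=lambda x,y:ray('scene',(220+x/3.6-.4,120+y/3.6-.4)); T=lambda x,y:ray('top',(210+x/3.8-.4,150+y/3.8-.4))
show('bar top all',tri([S(403,75),T(361,364),B(290,291),C(220,172)]))
```

```text
bartop [0.5183 0.091  0.2089] [np.float64(0.0), np.float64(0.0)]
head rear L [0.4887 0.0846 0.1888] [np.float64(0.0), np.float64(0.0)]
head rear R [0.4964 0.1127 0.1888] [np.float64(0.1), np.float64(0.1)]
front L [0.5377 0.0705 0.1862] [np.float64(0.2), np.float64(0.2)]
front R [0.5456 0.0994 0.1862] [np.float64(0.2), np.float64(0.2)]
[ 0.50286349 -0.03908037  0.04      ] [0.58130677 0.24717208 0.04      ] 15.32485229673646
bar top all [0.5185 0.0908 0.2083] [np.float64(1.0), np.float64(1.3), np.float64(0.1), np.float64(0.3)]
```

Both wrist views agree with the fixed cameras. The bar top is at (0.5184, 0.0909, 0.208), the head top at about z 0.187, and yaw −15.3°. I'll move to a pre-approach behind the pin with the jaws narrowed to 16 mm.

Call:
send_rows([
  {"slide":[7,-1,7],"twist":[0,0,0],"fingers":16},
  {"slide":[7,-1,7],"twist":[0,0,0],"fingers":16},
  {"slide":[7,-1,7],"twist":[0,0,0],"fingers":16},
  {"slide":[7,-1,7],"twist":[0,0,0],"fingers":16},
  {"slide":[7,-1,7],"twist":[0,0,0],"fingers":16},
  {"slide":[7,-0.5,6],"twist":[0,0,0],"fingers":16},
  {"slide":[7,0,6],"twist":[0,0,0],"fingers":16},
  {"slide":[7,0,6],"twist":[0,0,0],"fingers":16},
  {"slide":[0,0,0],"twist":[0,0,0],"fingers":16},
  {"slide":[0,0,0],"twist":[0,0,0],"fingers":16},
])

```text
time: 3.58
eef_pos: [0.4888, 0.0976, 0.2263]
tool_rot: [-179.8, 39.2, 164.6]
contact_force: [0.8, 0.5, 0.9]
width: 0.0158
```

```bash
cat > st.py <<'E'
from geo import *
from cell import manip
s=manip.observe();p=np.array(s['eef_pos']);d=(p-[.5184,.0909,0])*1000
print('t',s['time'],'cx %.1f cy %.1f z %.1f'%(d[0]*.9645-d[1]*.264,d[0]*.264+d[1]*.9645,d[2]),s['tool_rot'].round(2),'F',s['contact_force'].round(1),'q',s['joint_pos'].round(1),'M',s['moment'].round(2),'w',round(s['width']*1000,1))
E
python3 st.py; python3 look.py d wrist;  python3 -c "
import cv2
a=cv2.imread('pics/d_wrist.png')
cv2.imwrite('pics/d1.png',cv2.resize(a[80:330,220:440],None,fx=2.4,fy=2.4,interpolation=cv2.INTER_CUBIC))"
```

```text
t 3.5833 cx -30.3 cy -1.4 z 226.3 [-179.83   39.24  164.61] F [0.8 0.5 0.9] q [ 19.3   2.2 125.8 -51.3  27.7 -14. ] M [ 0.07  0.32 -0.04] w 15.8
wrist 3.5833 [0.48875643 0.0975576  0.22634191] [-179.8316774    39.24342385  164.61165869]
```

View pics/d1.png

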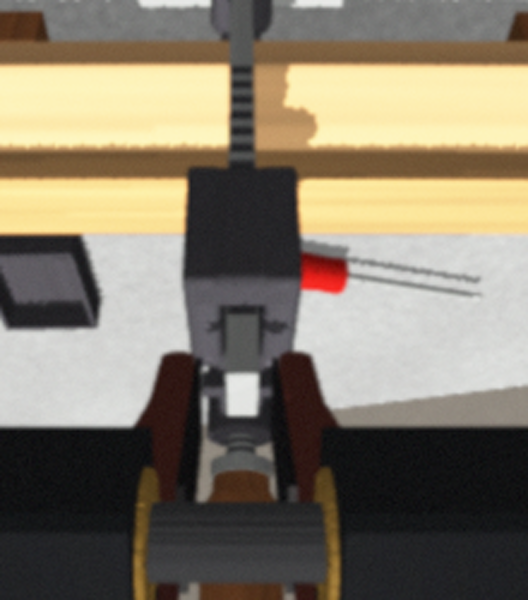

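The fingers are 1.4 mm off centre relative to the bar, which is at column 241 of the crop. Joint 4 is also near its limit. I'll lower the tilt to 28°, which still clears the bar top, and centre the fingers.

Call:
send_rows([
  {"slide":[0,0,0],"twist":[0,0.07,0],"fingers":16},
  {"slide":[0,0,0],"twist":[0,0.07,0],"fingers":16},
  {"slide":[0,0,0],"twist":[0,0.055,0],"fingers":16},
  {"slide":[-4,1.4,0],"twist":[0,0,0],"fingers":16},
  {"slide":[0,0,0],"twist":[0,0,0],"fingers":16},
  {"slide":[0,0,5],"twist":[0,0,0],"fingers":16},
  {"slide":[0,0,5],"twist":[0,0,0],"fingers":16},
  {"slide":[0,0,0],"twist":[0,0,0],"fingers":16},
  {"slide":[0,0,0],"twist":[0,0,0],"fingers":16},
  {"slide":[0,0,0],"twist":[0,0,0],"fingers":16},
])

```text
time: 4.47
eef_pos: [0.4954, 0.0952, 0.2185]
tool_rot: [-179.6, 29.6, 164.6]
contact_force: [-0.1, -0.8, -0.0]
width: 0.0157
```

```bash
python3 st.py; python3 look.py e wrist;  python3 -c "
import cv2
a=cv2.imread('pics/e_wrist.png')
cv2.imwrite('pics/e1.png',cv2.resize(a[80:330,220:440],None,fx=2.4,fy=2.4,interpolation=cv2.INTER_CUBIC))"
```

```text
t 4.4667 cx -23.3 cy -1.9 z 218.5 [-179.6    29.62  164.59] F [-0.1 -0.8 -0. ] q [ 13.8   3.2 119.1 -26.   34.3 -42.1] M [ 0.07  0.21 -0.02] w 15.7
wrist 4.4667 [0.49542035 0.09523115 0.21854286] [-179.59628791   29.61990259  164.59464275]
```

View pics/e1.png

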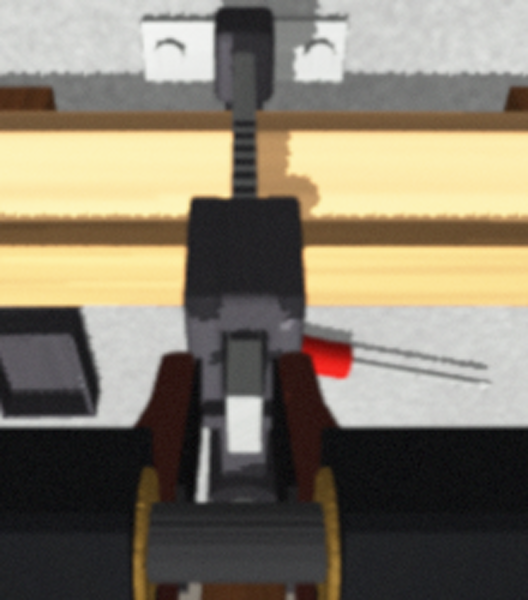

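The bar centre is at crop column 244 and the finger centre at 236, so the fingers are about 2 mm off, matching the pose reading. I'll correct that and approach along the tool axis.

Call:
send_rows([
  {"slide":[0,1,0],"twist":[0,0,0],"fingers":16},
  {"slide":[0,1,0],"twist":[0,0,0],"fingers":16},
  {"slide":[0,0,3],"twist":[0,0,0],"fingers":16},
  {"slide":[0,0,3],"twist":[0,0,0],"fingers":16},
  {"slide":[0,0,3],"twist":[0,0,0],"fingers":16},
  {"slide":[0,0,3],"twist":[0,0,0],"fingers":16},
  {"slide":[0,0,3],"twist":[0,0,0],"fingers":16},
  {"slide":[0,0,3],"twist":[0,0,0],"fingers":16},
  {"slide":[0,0,3],"twist":[0,0,0],"fingers":16},
  {"slide":[0,0,0],"twist":[0,0,0],"fingers":16},
])

```text
time: 5.35
eef_pos: [0.5066, 0.094, 0.2003]
tool_rot: [-179.6, 29.6, 164.5]
contact_force: [-0.4, -0.6, -0.8]
width: 0.0157
```

```bash
python3 st.py; python3 look.py f wrist;  python3 -c "
import cv2
a=cv2.imread('pics/f_wrist.png')
cv2.imwrite('pics/f1.png',cv2.resize(a[80:330,220:440],None,fx=2.4,fy=2.4,interpolation=cv2.INTER_CUBIC))"
```

```text
t 5.35 cx -12.2 cy -0.1 z 200.3 [-179.62   29.63  164.54] F [-0.4 -0.6 -0.8] q [ 13.1   5.8 119.6 -27.9  31.3 -40.3] M [ 0.08  0.22 -0.03] w 15.7
wrist 5.35 [0.50658792 0.09404054 0.20027767] [-179.620142     29.62941747  164.54338619]
```

View pics/f1.png

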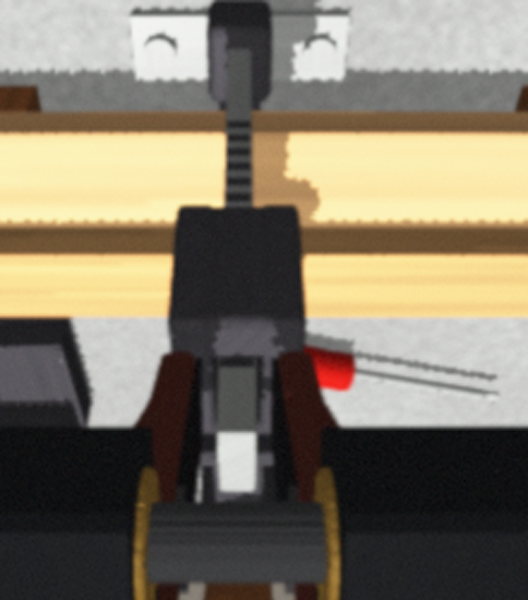

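Call:
send_rows([
  {"slide":[0,0,1],"twist":[0,0,0],"fingers":16},
  {"slide":[0,0,1],"twist":[0,0,0],"fingers":16},
  {"slide":[0,0,1],"twist":[0,0,0],"fingers":16},
  {"slide":[0,0,1],"twist":[0,0,0],"fingers":16},
  {"slide":[0,0,1],"twist":[0,0,0],"fingers":16},
  {"slide":[0.5,0,0.9],"twist":[0,0,0],"fingers":16},
  {"slide":[0.5,0,0.9],"twist":[0,0,0],"fingers":16},
  {"slide":[0.5,0,0.9],"twist":[0,0,0],"fingers":16},
  {"slide":[0.5,0,0.9],"twist":[0,0,0],"fingers":16},
  {"slide":[0.5,0,0.9],"twist":[0,0,0],"fingers":16},
])

```text
time: 6.23
eef_pos: [0.5093, 0.0937, 0.1919]
tool_rot: [-179.7, 29.7, 164.5]
contact_force: [-2.5, 0.9, 5.2]
width: 0.0159
```

```bash
python3 st.py
```

```text
t 6.2333 cx -9.5 cy 0.3 z 191.9 [-179.68   29.73  164.54] F [-2.5  0.9  5.2] q [ 13.    6.8 120.1 -29.1  29.7 -39. ] M [ 0.13  0.22 -0.06] w 15.9
```

Call:
send_rows([
  {"slide":[0.5,0,0.87],"twist":[0,0,0],"fingers":16},
  {"slide":[0.5,0,0.87],"twist":[0,0,0],"fingers":16},
  {"slide":[0.5,0,0.87],"twist":[0,0,0],"fingers":16},
  {"slide":[0.5,0,0.87],"twist":[0,0,0],"fingers":16},
  {"slide":[0.5,0,0.87],"twist":[0,0,0],"fingers":16},
  {"slide":[0.5,0,0.87],"twist":[0,0,0],"fingers":16},
  {"slide":[0.5,0,0.87],"twist":[0,0,0],"fingers":16},
  {"slide":[0.5,0,0.87],"twist":[0,0,0],"fingers":16},
  {"slide":[0.5,0,0.87],"twist":[0,0,0],"fingers":16},
  {"slide":[0.5,0,0.87],"twist":[0,0,0],"fingers":16},
])

```text
time: 7.07
eef_pos: [0.5093, 0.0937, 0.1818]
tool_rot: [-179.7, 29.7, 164.5]
contact_force: [-2.3, 0.8, 6.1]
width: 0.0161
```

```bash
python3 st.py
```

```text
t 7.0667 cx -9.5 cy 0.3 z 181.8 [-179.69   29.73  164.54] F [-2.3  0.8  6.1] q [ 13.    7.9 120.8 -30.7  28.2 -37.2] M [0.04 0.25 0.  ] w 16.1
```

It slides steadily at about 6 N.

Call:
send_rows([
  {"slide":[0.9,0,1.57],"twist":[0,0,0],"fingers":16},
  {"slide":[0.9,0,1.57],"twist":[0,0,0],"fingers":16},
  {"slide":[0.9,0,1.57],"twist":[0,0,0],"fingers":16},
  {"slide":[0.9,0,1.57],"twist":[0,0,0],"fingers":16},
  {"slide":[0.9,0,1.57],"twist":[0,0,0],"fingers":16},
  {"slide":[0.9,0,1.57],"twist":[0,0,0],"fingers":16},
  {"slide":[0.9,0,1.57],"twist":[0,0,0],"fingers":16},
  {"slide":[0.9,0,1.57],"twist":[0,0,0],"fingers":16},
  {"slide":[0.9,0,1.57],"twist":[0,0,0],"fingers":16},
  {"slide":[0.9,0,1.57],"twist":[0,0,0],"fingers":16},
])

```text
time: 7.9
eef_pos: [0.5093, 0.0936, 0.1638]
tool_rot: [-179.7, 29.7, 164.5]
contact_force: [-1.9, 0.5, 6.3]
width: 0.0158
```

```bash
python3 st.py; python3 look.py g scene wrist;python3 -c "
import cv2
a=cv2.imread('pics/g_scene.png')[120:245,220:440]; cv2.imwrite('pics/g1.png',cv2.resize(a,None,fx=3.6,fy=3.6,interpolation=cv2.INTER_CUBIC))
a=cv2.imread('pics/g_wrist.png')
cv2.imwrite('pics/g2.png',cv2.resize(a[80:330,220:440],None,fx=2.4,fy=2.4,interpolation=cv2.INTER_CUBIC))"
```

```text
t 7.9 cx -9.5 cy 0.2 z 163.8 [-179.69   29.74  164.54] F [-1.9  0.5  6.3] q [ 13.    9.9 122.1 -34.2  25.4 -33.3] M [0.06 0.19 0.02] w 15.8
scene 7.9 [0.50930499 0.09363156 0.16377844] [-179.69182858   29.73968874  164.54027682]
wrist 7.95 [0.50915571 0.09358636 0.16342513] [-179.68063693   29.71425344  164.54311734]
```

View pics/g1.png

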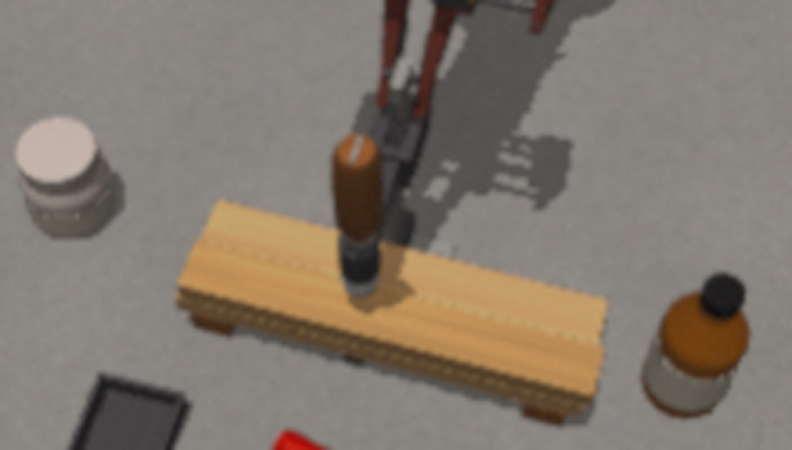

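View pics/g2.png

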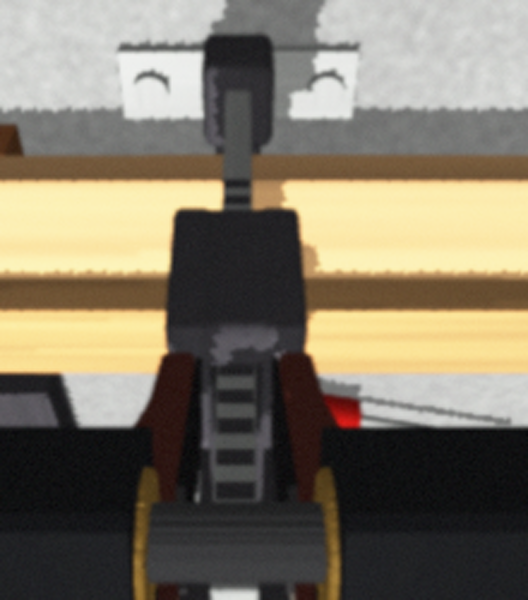

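The arm slides cleanly and the foot (crop 362,285) is nearing the lip, which hasn't moved. From here I go slower.

Call:
send_rows([
  {"slide":[0.5,0,0.87],"twist":[0,0,0],"fingers":16},
  {"slide":[0.5,0,0.87],"twist":[0,0,0],"fingers":16},
  {"slide":[0.5,0,0.87],"twist":[0,0,0],"fingers":16},
  {"slide":[0.5,0,0.87],"twist":[0,0,0],"fingers":16},
  {"slide":[0.5,0,0.87],"twist":[0,0,0],"fingers":16},
  {"slide":[0.5,0,0.87],"twist":[0,0,0],"fingers":16},
  {"slide":[0.5,0,0.87],"twist":[0,0,0],"fingers":16},
  {"slide":[0.5,0,0.87],"twist":[0,0,0],"fingers":16},
  {"slide":[0.5,0,0.87],"twist":[0,0,0],"fingers":16},
  {"slide":[0.5,0,0.87],"twist":[0,0,0],"fingers":16},
])

```text
time: 8.83
eef_pos: [0.5091, 0.0935, 0.1534]
tool_rot: [-179.7, 29.7, 164.5]
contact_force: [-0.7, 0.3, 5.3]
width: 0.0161
```

```bash
python3 st.py
```

```text
t 8.8333 cx -9.6 cy 0.0 z 153.4 [-179.67   29.7   164.54] F [-0.7  0.3  5.3] q [ 12.9  11.1 122.8 -36.5  23.9 -30.7] M [ 0.01  0.06 -0.  ] w 16.1
```

Call:
send_rows([
  {"slide":[0.35,0,0.6],"twist":[0,0,0],"fingers":16},
  {"slide":[0.35,0,0.6],"twist":[0,0,0],"fingers":16},
  {"slide":[0.35,0,0.6],"twist":[0,0,0],"fingers":16},
  {"slide":[0.35,0,0.6],"twist":[0,0,0],"fingers":16},
  {"slide":[0.35,0,0.6],"twist":[0,0,0],"fingers":16},
  {"slide":[0.35,0,0.6],"twist":[0,0,0],"fingers":16},
  {"slide":[0.35,0,0.6],"twist":[0,0,0],"fingers":16},
  {"slide":[0.35,0,0.6],"twist":[0,0,0],"fingers":16},
  {"slide":[0.35,0,0.6],"twist":[0,0,0],"fingers":16},
  {"slide":[0.35,0,0.6],"twist":[0,0,0],"fingers":16},
])

```text
time: 9.67
eef_pos: [0.5089, 0.0933, 0.1463]
tool_rot: [-179.7, 29.7, 164.5]
contact_force: [1.2, 0.0, 3.7]
width: 0.0158
```

```bash
python3 st.py
```

```text
t 9.6667 cx -9.8 cy -0.1 z 146.3 [-179.65   29.68  164.54] F [1.2 0.  3.7] q [ 12.9  11.9 123.3 -38.3  22.9 -28.7] M [-0.01 -0.17 -0.  ] w 15.8
```

Call:
send_rows([
  {"slide":[0.2,0,0.35],"twist":[0,0,0],"fingers":16},
  {"slide":[0.2,0,0.35],"twist":[0,0,0],"fingers":16},
  {"slide":[0.2,0,0.35],"twist":[0,0,0],"fingers":16},
  {"slide":[0.2,0,0.35],"twist":[0,0,0],"fingers":16},
  {"slide":[0.2,0,0.35],"twist":[0,0,0],"fingers":16},
  {"slide":[0.2,0,0.35],"twist":[0,0,0],"fingers":16},
  {"slide":[0.2,0,0.35],"twist":[0,0,0],"fingers":16},
  {"slide":[0.2,0,0.35],"twist":[0,0,0],"fingers":16},
  {"slide":[0.2,0,0.35],"twist":[0,0,0],"fingers":16},
  {"slide":[0.2,0,0.35],"twist":[0,0,0],"fingers":16},
])

```text
time: 10.5
eef_pos: [0.5082, 0.0932, 0.142]
tool_rot: [-179.6, 29.6, 164.5]
contact_force: [-1.7, -0.2, 3.3]
width: 0.0161
```

```bash
python3 st.py;  python3 look.py h wrist scene;python3 -c "
import cv2
a=cv2.imread('pics/h_scene.png')[120:245,220:440]; cv2.imwrite('pics/h1.png',cv2.resize(a,None,fx=3.6,fy=3.6,interpolation=cv2.INTER_CUBIC))
a=cv2.imread('pics/h_wrist.png')
cv2.imwrite('pics/h2.png',cv2.resize(a[80:330,220:440],None,fx=2.4,fy=2.4,interpolation=cv2.INTER_CUBIC))"
```

```text
t 10.5 cx -10.4 cy -0.5 z 142.0 [-179.62   29.63  164.54] F [-1.7 -0.2  3.3] q [ 12.9  12.4 123.6 -39.4  22.3 -27.5] M [0.09 0.13 0.04] w 16.1
wrist 10.5 [0.50823833 0.09320632 0.14195684] [-179.62480853   29.62841122  164.54357613]
scene 10.55 [0.50813489 0.09318832 0.14187178] [-179.61790781   29.61922133  164.5465125 ]
```

View pics/h1.png

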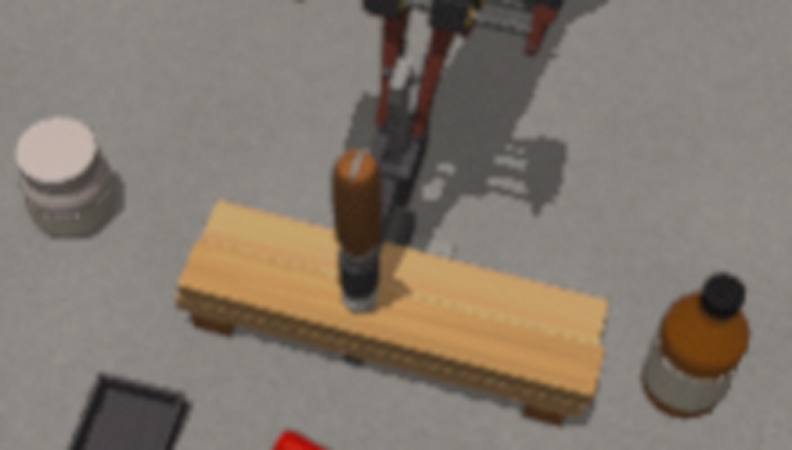

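View pics/h2.png

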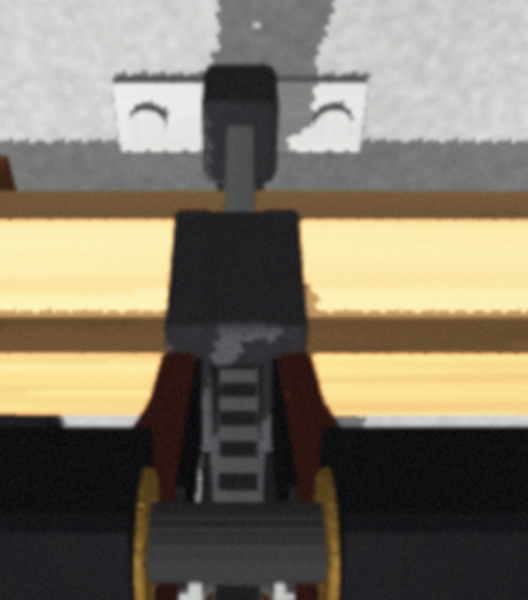

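Call:
send_rows([
  {"slide":[0.15,0,0.26],"twist":[0,0,0],"fingers":16},
  {"slide":[0.15,0,0.26],"twist":[0,0,0],"fingers":16},
  {"slide":[0.15,0,0.26],"twist":[0,0,0],"fingers":16},
  {"slide":[0.15,0,0.26],"twist":[0,0,0],"fingers":16},
  {"slide":[0.15,0,0.26],"twist":[0,0,0],"fingers":16},
  {"slide":[0.15,0,0.26],"twist":[0,0,0],"fingers":16},
  {"slide":[0.15,0,0.26],"twist":[0,0,0],"fingers":16},
  {"slide":[0.15,0,0.26],"twist":[0,0,0],"fingers":16},
  {"slide":[0.15,0,0.26],"twist":[0,0,0],"fingers":16},
  {"slide":[0.15,0,0.26],"twist":[0,0,0],"fingers":16},
])

```text
time: 11.43
eef_pos: [0.5087, 0.0933, 0.1393]
tool_rot: [-179.6, 29.7, 164.5]
contact_force: [-2.8, 0.4, 4.0]
width: 0.0157
```

```bash
python3 st.py
```

```text
t 11.4333 cx -9.9 cy -0.2 z 139.3 [-179.65   29.67  164.54] F [-2.8  0.4  4. ] q [ 12.9  12.8 123.8 -40.3  21.8 -26.6] M [ 0.16  0.43 -0.04] w 15.7
```

Call:
send_rows([
  {"slide":[0.15,0,0.26],"twist":[0,0,0],"fingers":16},
  {"slide":[0.15,0,0.26],"twist":[0,0,0],"fingers":16},
  {"slide":[0.15,0,0.26],"twist":[0,0,0],"fingers":16},
  {"slide":[0.15,0,0.26],"twist":[0,0,0],"fingers":16},
  {"slide":[0.15,0,0.26],"twist":[0,0,0],"fingers":16},
  {"slide":[0.15,0,0.26],"twist":[0,0,0],"fingers":16},
  {"slide":[0.15,0,0.26],"twist":[0,0,0],"fingers":16},
  {"slide":[0.15,0,0.26],"twist":[0,0,0],"fingers":16},
  {"slide":[0.15,0,0.26],"twist":[0,0,0],"fingers":16},
  {"slide":[0.15,0,0.26],"twist":[0,0,0],"fingers":16},
])

```text
time: 12.27
eef_pos: [0.5087, 0.0933, 0.1362]
tool_rot: [-179.6, 29.7, 164.5]
contact_force: [-3.9, 1.1, 4.0]
width: 0.0162
```

```bash
python3 st.py
```

```text
t 12.2667 cx -10.0 cy -0.3 z 136.2 [-179.64   29.67  164.54] F [-3.9  1.1  4. ] q [ 12.9  13.1 124.  -41.3  21.4 -25.6] M [0.17 0.41 0.08] w 16.2
```

Call:
send_rows([
  {"slide":[0.1,0,0.17],"twist":[0,0,0],"fingers":16},
  {"slide":[0.1,0,0.17],"twist":[0,0,0],"fingers":16},
  {"slide":[0.1,0,0.17],"twist":[0,0,0],"fingers":16},
  {"slide":[0.1,0,0.17],"twist":[0,0,0],"fingers":16},
  {"slide":[0.1,0,0.17],"twist":[0,0,0],"fingers":16},
  {"slide":[0.1,0,0.17],"twist":[0,0,0],"fingers":16},
  {"slide":[0.1,0,0.17],"twist":[0,0,0],"fingers":16},
  {"slide":[0.1,0,0.17],"twist":[0,0,0],"fingers":16},
  {"slide":[0.1,0,0.17],"twist":[0,0,0],"fingers":16},
  {"slide":[0.1,0,0.17],"twist":[0,0,0],"fingers":16},
])

```text
time: 13.1
eef_pos: [0.5087, 0.0933, 0.1345]
tool_rot: [-179.7, 29.7, 164.5]
contact_force: [-4.0, 0.5, 7.8]
width: 0.016
```

```bash
python3 st.py
```

```text
t 13.1 cx -10.0 cy -0.2 z 134.5 [-179.66   29.69  164.54] F [-4.   0.5  7.8] q [ 12.9  13.4 124.1 -41.9  21.1 -24.9] M [0.12 0.36 0.04] w 16.0
```

Call:
send_rows([
  {"slide":[0.05,0,0.09],"twist":[0,0,0],"fingers":16},
  {"slide":[0.05,0,0.09],"twist":[0,0,0],"fingers":16},
  {"slide":[0.05,0,0.09],"twist":[0,0,0],"fingers":16},
  {"slide":[0.05,0,0.09],"twist":[0,0,0],"fingers":16},
  {"slide":[0.05,0,0.09],"twist":[0,0,0],"fingers":16},
  {"slide":[0,0,0],"twist":[0,0,0],"fingers":16},
  {"slide":[0,0,0],"twist":[0,0,0],"fingers":16},
  {"slide":[0,0,0],"twist":[0,0,0],"fingers":16},
  {"slide":[0,0,0],"twist":[0,0,0],"fingers":16},
  {"slide":[0,0,0],"twist":[0,0,0],"fingers":16},
])

```text
time: 13.93
eef_pos: [0.5087, 0.0933, 0.1343]
tool_rot: [-179.7, 29.7, 164.5]
contact_force: [-6.3, 2.0, 10.1]
width: 0.0162
```

```bash
python3 st.py
```

```text
t 13.9333 cx -10.0 cy -0.2 z 134.3 [-179.66   29.71  164.54] F [-6.3  2.  10.1] q [ 12.9  13.4 124.1 -42.1  21.1 -24.7] M [0.12 0.44 0.02] w 16.2
```

Force is now rising steeply (10 N for 0.2 mm), so the arm is binding. I'll press a little more, to about 15 N.

Call:
send_rows([
  {"slide":[0.05,0,0.09],"twist":[0,0,0],"fingers":16},
  {"slide":[0.05,0,0.09],"twist":[0,0,0],"fingers":16},
  {"slide":[0.05,0,0.09],"twist":[0,0,0],"fingers":16},
  {"slide":[0.05,0,0.09],"twist":[0,0,0],"fingers":16},
  {"slide":[0,0,0],"twist":[0,0,0],"fingers":16},
  {"slide":[0,0,0],"twist":[0,0,0],"fingers":16},
  {"slide":[0,0,0],"twist":[0,0,0],"fingers":16},
  {"slide":[0,0,0],"twist":[0,0,0],"fingers":16},
  {"slide":[0,0,0],"twist":[0,0,0],"fingers":16},
  {"slide":[0,0,0],"twist":[0,0,0],"fingers":16},
])

```text
time: 14.77
eef_pos: [0.5088, 0.0934, 0.134]
tool_rot: [-179.7, 29.7, 164.5]
contact_force: [-8.3, 2.6, 14.4]
width: 0.0159
```

```bash
python3 st.py
```

```text
t 14.7667 cx -9.9 cy -0.2 z 134.0 [-179.67   29.73  164.54] F [-8.3  2.6 14.4] q [ 12.9  13.4 124.2 -42.2  21.  -24.6] M [ 0.02  0.43 -0.02] w 15.9
```

The press is at 14.4 N, with the head top at about 129 mm, as expected when bound. Now I back off along the tool axis.

Call:
send_rows([
  {"slide":[0,0,-1],"twist":[0,0,0],"fingers":16},
  {"slide":[0,0,-2],"twist":[0,0,0],"fingers":16},
  {"slide":[0,0,-6],"twist":[0,0,0],"fingers":16},
  {"slide":[0,0,-12],"twist":[0,0,0],"fingers":16},
  {"slide":[0,0,-15],"twist":[0,0,0],"fingers":16},
  {"slide":[0,0,-15],"twist":[0,0,0],"fingers":16},
  {"slide":[0,0,-15],"twist":[0,0,0],"fingers":16},
  {"slide":[0,0,-15],"twist":[0,0,0],"fingers":16},
  {"slide":[0,0,-15],"twist":[0,0,0],"fingers":16},
  {"slide":[0,0,0],"twist":[0,0,0],"fingers":16},
])

```text
time: 15.6
eef_pos: [0.4631, 0.1072, 0.2191]
tool_rot: [-179.8, 29.8, 164.5]
contact_force: [0.1, 1.1, -0.4]
width: 0.0159
```

```bash
python3 st.py;  python3 look.py i wrist scene top;python3 -c "
import cv2
a=cv2.imread('pics/i_scene.png')[120:245,220:440]; cv2.imwrite('pics/i1.png',cv2.resize(a,None,fx=3.6,fy=3.6,interpolation=cv2.INTER_CUBIC))
a=cv2.imread('pics/i_top.png')[150:280,210:420]; cv2.imwrite('pics/i2.png',cv2.resize(a,None,fx=3.8,fy=3.8,interpolation=cv2.INTER_CUBIC))"
```

```text
t 15.6 cx -57.6 cy 1.1 z 219.1 [-179.79   29.82  164.51] F [ 0.1  1.1 -0.4] q [ 17.2   0.9 121.6 -28.2  35.2 -37.2] M [ 0.1   0.25 -0.  ] w 15.9
wrist 15.6 [0.46312723 0.10720039 0.21906129] [-179.78786883   29.82111369  164.51490636]
scene 15.65 [0.463448   0.10706675 0.21817334] [-179.76950264   29.80648762  164.52338031]
top 15.7 [0.4633154  0.10681211 0.21728672] [-179.71505759   29.74322283  164.53926225]
```

View pics/i1.png

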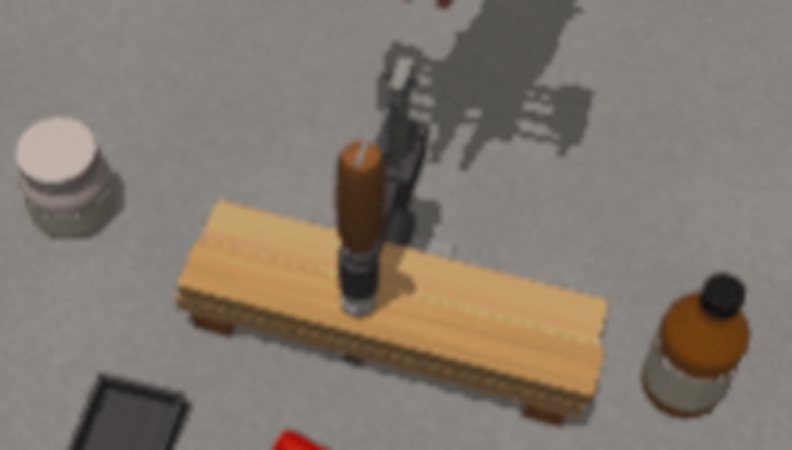

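View pics/i2.png

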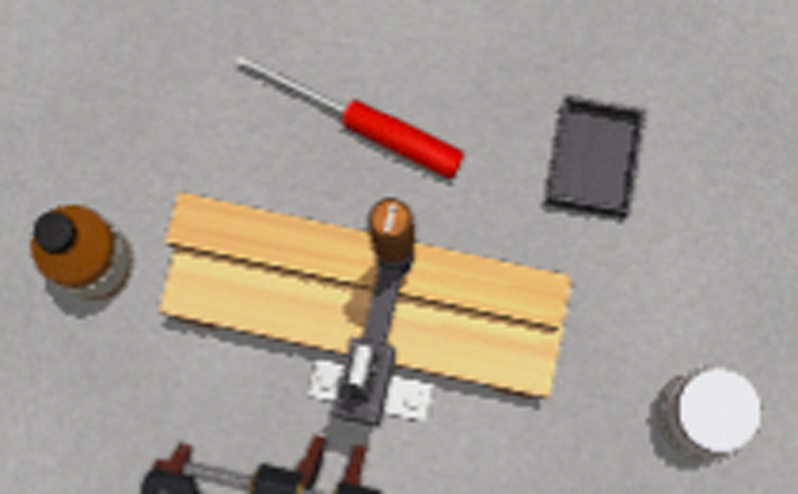

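View pics/i_wrist.png

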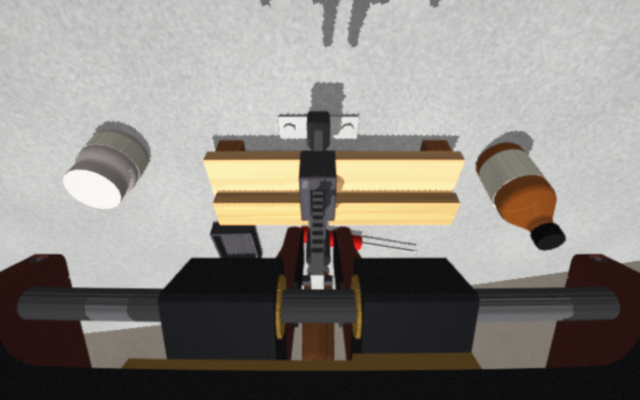

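The arm stays down and the handle stands upright (scene crop 361,152; top crop 391,215). The lip and bystanders haven't moved. Next I measure the handle.

Run:
```python
from geo import *
S=lambda x,y:ray('scene',(220+x/3.6-.4,120+y/3.6-.4)); T=lambda x,y:ray('top',(210+x/3.8-.4,150+y/3.8-.4))
print('handle top',tri([S(361,152),T(391,215)]))
print('bar+90cx',np.array([.5184,.0909])+.09*np.array([.9645,-.264]))
print('expected z', .129+.108)
import cv2
for p in [(.6052,.0671,.237)]: 
    q=proj('top',p);s=proj('scene',p);print((q-[210,150]+.4)*3.8,(s-[220,120]+.4)*3.6)
# lip corners compare before/after
a=cv2.imread('pics/a_top.png').astype(int);b=cv2.imread('pics/i_top.png').astype(int)
d=np.abs(a-b).sum(2)[190:255,250:365]; print(d[:, 70:].max(), d[:, :35].max())
```

```text
handle top (array([0.6049632 , 0.06638121, 0.2412255 ]), [np.float64(0.5), np.float64(0.5)])
bar+90cx [0.605205 0.06714 ]
expected z 0.237
[389.0954144  216.11070377] [361.26146274 156.6812228 ]
92 29
```

Call:
send_rows([
  {"slide":[0,0,-8],"twist":[0,0.07,0],"fingers":70},
  {"slide":[0,0,-8],"twist":[0,0.07,0],"fingers":70},
  {"slide":[0,0,-8],"twist":[0,0.07,0],"fingers":70},
  {"slide":[0,0,-8],"twist":[0,0.07,0],"fingers":70},
  {"slide":[0,0,-8],"twist":[0,0.07,0],"fingers":70},
  {"slide":[0,0,-8],"twist":[0,0.07,0],"fingers":70},
  {"slide":[-10,0,-8],"twist":[0,0.07,0],"fingers":70},
  {"slide":[-20,0,-4],"twist":[0,0.03,0],"fingers":70},
  {"slide":[-25,0,0],"twist":[0,0,0],"fingers":70},
  {"slide":[-25,0,0],"twist":[0,0,0],"fingers":70},
])

```text
time: 16.58
eef_pos: [0.5255, 0.0887, 0.2738]
tool_rot: [-179.7, -0.2, 164.3]
contact_force: [-0.3, 0.6, 0.4]
width: 0.0698
```

```bash
python3 st.py
```

```text
t 16.5833 cx 7.4 cy -0.2 z 273.8 [-179.65   -0.2   164.3 ] F [-0.3  0.6  0.4] q [  2.4  12.7  90.5  -0.3  77.2 -71.9] M [0.01 0.01 0.01] w 69.8
```

Call:
send_rows([
  {"slide":[-20,0,0],"twist":[0,0,0],"fingers":70},
  {"slide":[-20,0,0],"twist":[0,0,0],"fingers":70},
  {"slide":[-20,0,0],"twist":[0,0,0],"fingers":70},
  {"slide":[-20,0,0],"twist":[0,0,0],"fingers":70},
  {"slide":[-2.6,0,0],"twist":[0,0,0],"fingers":70},
  {"slide":[0,0,0],"twist":[0,0,0],"fingers":70},
  {"slide":[0,0,8],"twist":[0,0,0],"fingers":70},
  {"slide":[0,0,8],"twist":[0,0,0],"fingers":70},
  {"slide":[0,0,8],"twist":[0,0,0],"fingers":70},
  {"slide":[0,0,0],"twist":[0,0,0],"fingers":70},
])

```text
time: 17.42
eef_pos: [0.601, 0.0677, 0.2485]
tool_rot: [-179.6, -0.4, 164.4]
contact_force: [-0.3, 0.0, -0.4]
width: 0.0701
```

```bash
python3 st.py; python3 look.py j wrist top scene;python3 -c "
import cv2
a=cv2.imread('pics/j_scene.png')[80:245,220:440]; cv2.imwrite('pics/j1.png',cv2.resize(a,None,fx=3.6,fy=3.6,interpolation=cv2.INTER_CUBIC))"
```

```text
t 17.4167 cx 85.8 cy -0.5 z 248.5 [-179.63   -0.35  164.39] F [-0.3  0.  -0.4] q [  0.1  20.   83.6  -0.3  76.8 -74.3] M [ 0.02 -0.    0.03] w 70.1
wrist 17.4167 [0.60103158 0.0677222  0.24846298] [-179.63016358   -0.35164227  164.38949758]
top 17.4667 [0.60160355 0.06772102 0.2494452 ] [-179.64918098   -0.28606065  164.3893558 ]
scene 17.5167 [0.60229877 0.06766802 0.25028795] [-179.67040302   -0.20259653  164.38497523]
```

View pics/j1.png

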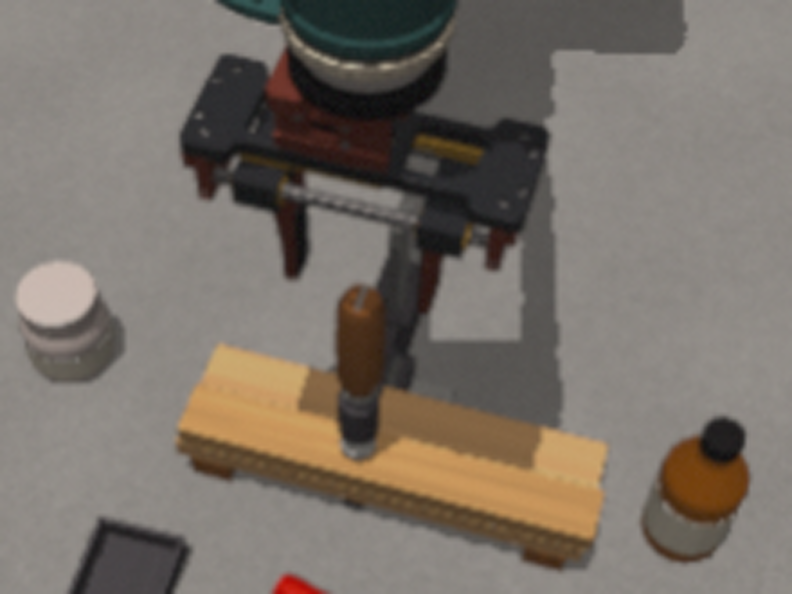

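View pics/j_wrist.png

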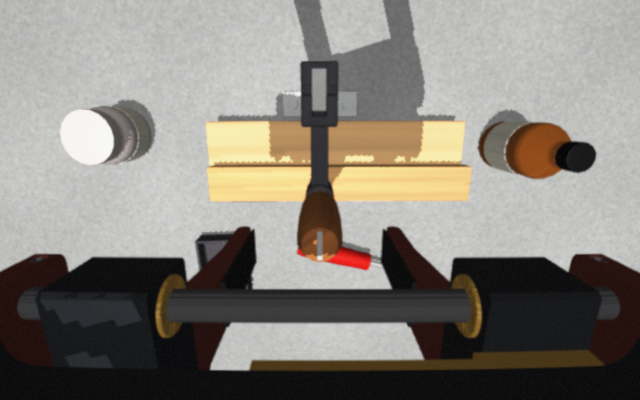

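The handle top is at (320,243) in the wrist view, between the fingers. I'll check its axis from here.

```bash
python3 - <<'E'
from geo import *
p=([0.60103158,0.0677222,0.24846298],[-179.63016358,-0.35164227,164.38949758])
for uv in [(320,243),(320,236)]:print(onz(ray('wrist',uv,p),.238))
print(proj('wrist',(.6052,.0671,.238),p))
E
python3 st.py; python3 -c "
import cv2
a=cv2.imread('pics/j_wrist.png')
cv2.imwrite('pics/j2.png',cv2.resize(a[170:290,260:380],None,fx=4.5,fy=4.5,interpolation=cv2.INTER_CUBIC))"
```

```text
[0.60355381 0.06823909 0.238     ]
[0.59932822 0.0694169  0.238     ]
[318.88763337 245.99010528]
t 17.5667 cx 87.6 cy -0.1 z 250.9 [-1.7969e+02 -1.4000e-01  1.6439e+02] F [-0.6 -0.1  0.7] q [  0.   19.9  83.4  -0.3  76.9 -74.3] M [ 0.06 -0.01 -0.04] w 70.4
```

View pics/j2.png

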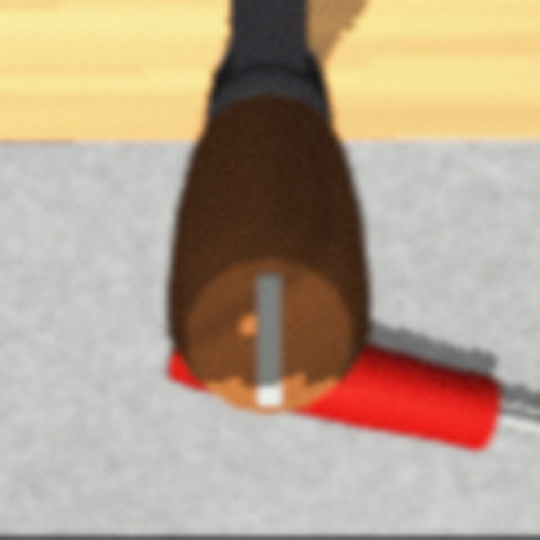

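Call:
send_rows([
  {"slide":[-2,0.2,0],"twist":[0,0,0],"fingers":70},
  {"slide":[0,0,9],"twist":[0,0,0],"fingers":60},
  {"slide":[0,0,9],"twist":[0,0,0],"fingers":60},
  {"slide":[0,0,9],"twist":[0,0,0],"fingers":60},
  {"slide":[0,0,9],"twist":[0,0,0],"fingers":60},
  {"slide":[0,0,9],"twist":[0,0,0],"fingers":60},
  {"slide":[0,0,9],"twist":[0,0,0],"fingers":50},
  {"slide":[0,0,0],"twist":[0,0,0],"fingers":42},
  {"slide":[0,0,0],"twist":[0,0,0],"fingers":42},
  {"slide":[0,0,0],"twist":[0,0,0],"fingers":42},
])

```text
time: 18.4
eef_pos: [0.6053, 0.0669, 0.197]
tool_rot: [-179.7, -0.1, 164.4]
contact_force: [0.6, -0.8, 0.3]
width: 0.0424
```

```bash
python3 st.py
```

```text
t 18.4 cx 90.2 cy -0.2 z 197.0 [-1.7970e+02 -1.1000e-01  1.6437e+02] F [ 0.6 -0.8  0.3] q [ -0.   22.7  87.   -0.3  70.5 -74.3] M [-0.05  0.04 -0.03] w 42.4
```

Call:
send_rows([
  {"slide":[0,0,0],"twist":[0,0,0],"fingers":36},
  {"slide":[0,0,0],"twist":[0,0,0],"fingers":33},
  {"slide":[0,0,0],"twist":[0,0,0],"fingers":31},
  {"slide":[0,0,0],"twist":[0,0,0],"fingers":29},
  {"slide":[0,0,0],"twist":[0,0,0],"fingers":25},
  {"slide":[0,0,0],"twist":[0,0,0],"fingers":25},
  {"slide":[0,0,0],"twist":[0,0,0],"fingers":25},
  {"slide":[0,0,0],"twist":[0,0,0],"fingers":25},
  {"slide":[0,0,0],"twist":[0,0,0],"fingers":25},
  {"slide":[0,0,0],"twist":[0,0,0],"fingers":25},
], force=15)

```text
time: 19.23
eef_pos: [0.6054, 0.0669, 0.1973]
tool_rot: [-179.7, -0.1, 164.4]
contact_force: [-0.1, 0.9, 5.1]
width: 0.0301
```

```bash
python3 st.py
```

```text
t 19.2333 cx 90.3 cy -0.1 z 197.3 [-1.7971e+02 -7.0000e-02  1.6437e+02] F [-0.1  0.9  5.1] q [ -0.   22.7  87.   -0.3  70.5 -74.3] M [0.16 0.02 0.03] w 30.1
```

The grip on the handle is centred, with a width of 30.1 mm. Now a firmer grip and a clockwise turn, which is + about the downward tool z, following the 5 mm/turn advance.

Call:
send_rows([
  {"slide":[0,0,0],"twist":[0,0,0],"fingers":20},
  {"slide":[0,0,0],"twist":[0,0,0],"fingers":20},
  {"slide":[0,0,0],"twist":[0,0,0],"fingers":20},
  {"slide":[0,0,0.04],"twist":[0,0,0.05],"fingers":20},
  {"slide":[0,0,0.07],"twist":[0,0,0.09],"fingers":20},
  {"slide":[0,0,0.07],"twist":[0,0,0.09],"fingers":20},
  {"slide":[0,0,0.07],"twist":[0,0,0.09],"fingers":20},
  {"slide":[0,0,0.07],"twist":[0,0,0.09],"fingers":20},
  {"slide":[0,0,0.07],"twist":[0,0,0.09],"fingers":20},
  {"slide":[0,0,0],"twist":[0,0,0],"fingers":20},
], force=50)

```text
time: 20.07
eef_pos: [0.6054, 0.0669, 0.1973]
tool_rot: [-179.7, 0.1, 135.5]
contact_force: [-1.6, 0.5, 6.9]
width: 0.0298
```

```bash
python3 st.py; python3 look.py k wrist;python3 -c "
import cv2
a=cv2.imread('pics/k_wrist.png')
cv2.imwrite('pics/k1.png',cv2.resize(a[170:330,230:410],None,fx=3.5,fy=3.5,interpolation=cv2.INTER_CUBIC))"
```

```text
t 20.0667 cx 90.3 cy -0.2 z 197.3 [-1.7971e+02  9.0000e-02  1.3546e+02] F [-1.6  0.5  6.9] q [ -0.   22.7  87.   -0.3  70.5 -45.4] M [ 0.1   0.12 -0.02] w 29.8
wrist 20.0667 [0.60542921 0.06686576 0.19729184] [-1.79710794e+02  8.83266213e-02  1.35460246e+02]
```

View pics/k1.png

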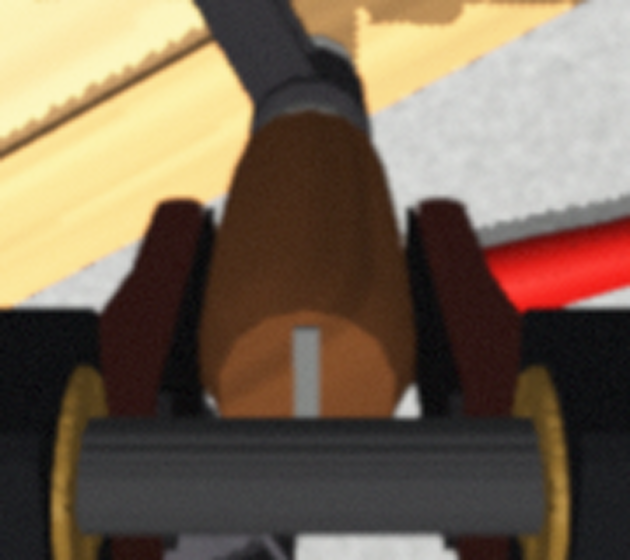

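The stripe stays aligned with the tool, so the handle turned 29° without slip. I continue.

Call:
send_rows([
  {"slide":[0,0,0.08],"twist":[0,0,0.09],"fingers":20},
  {"slide":[0,0,0.08],"twist":[0,0,0.09],"fingers":20},
  {"slide":[0,0,0.08],"twist":[0,0,0.09],"fingers":20},
  {"slide":[0,0,0.08],"twist":[0,0,0.09],"fingers":20},
  {"slide":[0,0,0.08],"twist":[0,0,0.09],"fingers":20},
  {"slide":[0,0,0.08],"twist":[0,0,0.09],"fingers":20},
  {"slide":[0,0,0.08],"twist":[0,0,0.09],"fingers":20},
  {"slide":[0,0,0.08],"twist":[0,0,0.09],"fingers":20},
  {"slide":[0,0,0.08],"twist":[0,0,0.09],"fingers":20},
  {"slide":[0,0,0],"twist":[0,0,0],"fingers":20},
])

```text
time: 20.95
eef_pos: [0.6056, 0.0668, 0.1972]
tool_rot: [-179.9, 0.3, 89.1]
contact_force: [-1.5, 0.6, 10.6]
width: 0.03
```

```bash
python3 st.py; python3 look.py l wrist;python3 -c "
import cv2
a=cv2.imread('pics/l_wrist.png')
cv2.imwrite('pics/l1.png',cv2.resize(a[170:330,230:410],None,fx=3.5,fy=3.5,interpolation=cv2.INTER_CUBIC))"
```

```text
t 20.95 cx 90.5 cy -0.2 z 197.2 [-179.9     0.28   89.06] F [-1.5  0.6 10.6] q [-0.  22.7 87.  -0.3 70.4  1. ] M [-0.05  0.39 -0.03] w 30.0
wrist 20.95 [0.60562792 0.066848   0.19721829] [-179.90368207    0.27624333   89.05890416]
```

View pics/l1.png

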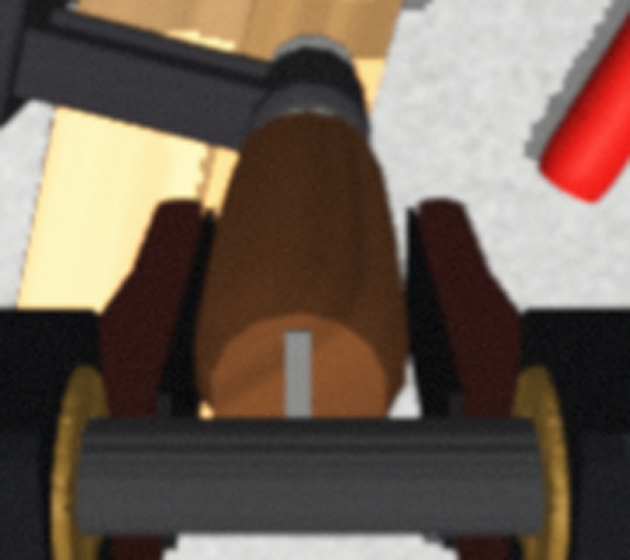

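Call:
send_rows([
  {"slide":[0,0,-0.03],"twist":[0,0,0.09],"fingers":20},
  {"slide":[0,0,-0.03],"twist":[0,0,0.09],"fingers":20},
  {"slide":[0,0,-0.03],"twist":[0,0,0.09],"fingers":20},
  {"slide":[0,0,-0.03],"twist":[0,0,0.09],"fingers":20},
  {"slide":[0,0,-0.03],"twist":[0,0,0.09],"fingers":20},
  {"slide":[0,0,-0.03],"twist":[0,0,0.09],"fingers":20},
  {"slide":[0,0,-0.03],"twist":[0,0,0.09],"fingers":20},
  {"slide":[0,0,-0.03],"twist":[0,0,0.09],"fingers":20},
  {"slide":[0,0,-0.03],"twist":[0,0,0.07],"fingers":20},
  {"slide":[0,0,0],"twist":[0,0,0],"fingers":20},
])

```text
time: 21.83
eef_pos: [0.6058, 0.0666, 0.1972]
tool_rot: [179.8, 0.3, 43.9]
contact_force: [-1.2, -0.6, 8.8]
width: 0.0298
```

```bash
python3 st.py; python3 look.py m wrist;python3 -c "
import cv2
a=cv2.imread('pics/m_wrist.png')
cv2.imwrite('pics/m1.png',cv2.resize(a[170:330,230:410],None,fx=3.5,fy=3.5,interpolation=cv2.INTER_CUBIC))"
```

```text
t 21.8333 cx 90.7 cy -0.4 z 197.2 [179.85   0.27  43.85] F [-1.2 -0.6  8.8] q [-0.  22.7 87.  -0.3 70.4 46.2] M [-0.28  0.18  0.  ] w 29.8
wrist 21.8333 [0.60578096 0.06659841 0.19718019] [179.84791398   0.27092384  43.85229949]
```

View pics/m1.png

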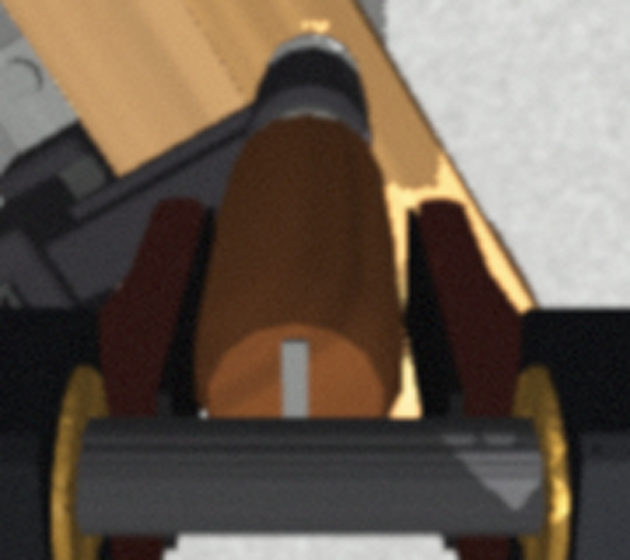

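The handle has turned 120.5° (2.10 rad) with no slip. Now I release and go straight up.

Call:
send_rows([
  {"slide":[0,0,0],"twist":[0,0,0],"fingers":29},
  {"slide":[0,0,0],"twist":[0,0,0],"fingers":33},
  {"slide":[0,0,0],"twist":[0,0,0],"fingers":40},
  {"slide":[0,0,0],"twist":[0,0,0],"fingers":55},
  {"slide":[0,0,0],"twist":[0,0,0],"fingers":70},
  {"slide":[0,0,-5],"twist":[0,0,0],"fingers":70},
  {"slide":[0,0,-15],"twist":[0,0,0],"fingers":70},
  {"slide":[0,0,-20],"twist":[0,0,0],"fingers":70},
  {"slide":[0,0,-20],"twist":[0,0,0],"fingers":70},
  {"slide":[0,0,-20],"twist":[0,0,0],"fingers":70},
], force=15)

```text
time: 22.72
eef_pos: [0.6051, 0.0672, 0.2769]
tool_rot: [180.0, 0.4, 44.0]
contact_force: [-0.1, -0.4, -0.8]
width: 0.07
```

```bash
python3 st.py
```

```text
t 22.7167 cx 89.9 cy 0.1 z 276.9 [179.97   0.35  44.05] F [-0.1 -0.4 -0.8] q [ 0.  19.  81.  -0.3 80.2 46. ] M [-0.03  0.07 -0.03] w 70.0
```

Call:
send_rows([
  {"slide":[0,0,-20],"twist":[0,0,0],"fingers":70},
  {"slide":[0,0,-20],"twist":[0,0,0],"fingers":70},
  {"slide":[-12,-12,-15],"twist":[0,0,0],"fingers":70},
  {"slide":[-14,-14,0],"twist":[0,0,0],"fingers":70},
  {"slide":[-14,-14,0],"twist":[0,0,0],"fingers":70},
  {"slide":[-14,-14,0],"twist":[0,0,0],"fingers":70},
  {"slide":[-14,-14,0],"twist":[0,0,0],"fingers":70},
  {"slide":[-14,-14,0],"twist":[0,0,0],"fingers":70},
  {"slide":[-14,-14,0],"twist":[0,0,0],"fingers":70},
  {"slide":[0,0,0],"twist":[0,0,0],"fingers":70},
])

```text
time: 23.55
eef_pos: [0.4662, 0.0699, 0.3318]
tool_rot: [-180.0, 0.4, 44.1]
contact_force: [-1.8, -0.4, -0.7]
width: 0.0701
```

```bash
python3 st.py; python3 look.py n scene top;python3 -c "
import cv2
a=cv2.imread('pics/n_scene.png')[120:245,220:440]; cv2.imwrite('pics/n1.png',cv2.resize(a,None,fx=3.6,fy=3.6,interpolation=cv2.INTER_CUBIC))
a=cv2.imread('pics/n_top.png')[150:280,210:420]; cv2.imwrite('pics/n2.png',cv2.resize(a,None,fx=3.8,fy=3.8,interpolation=cv2.INTER_CUBIC))"
```

```text
t 23.55 cx -44.8 cy -34.0 z 331.8 [-179.96    0.41   44.07] F [-1.8 -0.4 -0.7] q [ 0.3  4.8 91.9 -0.3 83.6 46.3] M [-0.05  0.17  0.03] w 70.1
scene 23.55 [0.46622565 0.06993296 0.33176952] [-179.96441404    0.41069972   44.06987259]
top 23.6 [0.46849417 0.06982488 0.3319957 ] [179.93917151   0.31606584  44.05880323]
```

View pics/n1.png

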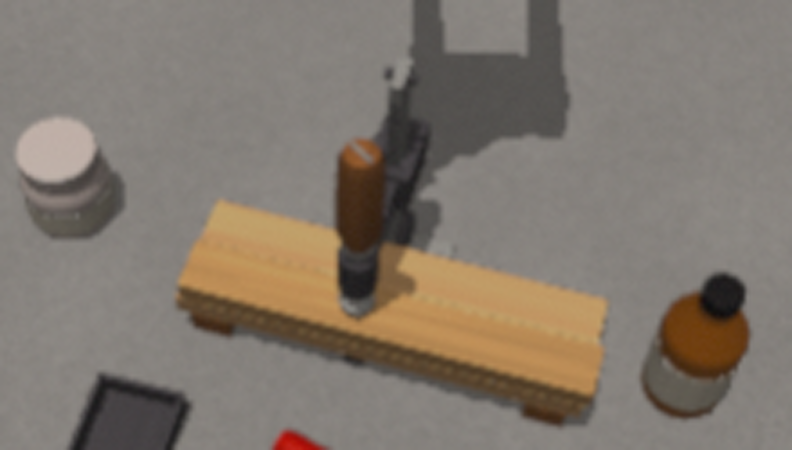

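View pics/n2.png

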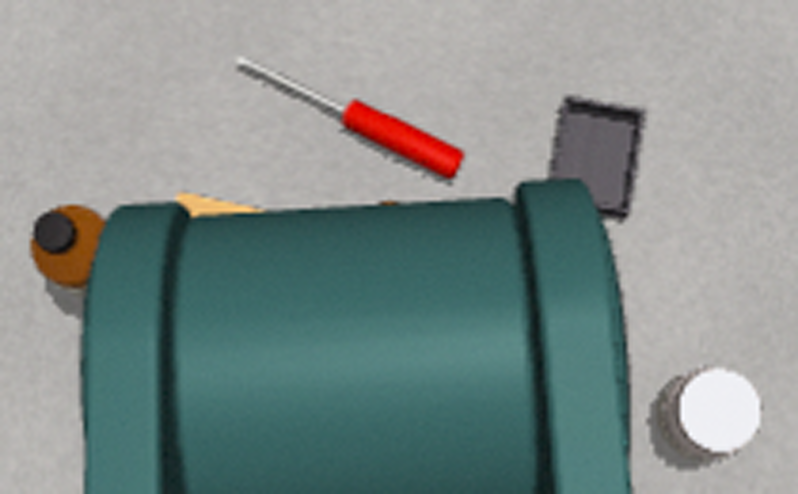

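The stripe on the handle now lies about 120° round, and the lip and bystanders look unmoved. One numeric comparison with the first scene picture, then I hand in.

Run:
```python
import cv2,numpy as np
a=cv2.imread('pics/a_scene.png').astype(np.float32);b=cv2.imread('pics/n_scene.png').astype(np.float32)
for n,(y0,y1,x0,x1) in dict(lipL=(175,215,268,310),lipR=(195,240,345,395),tub=(150,190,220,255),bottle=(190,240,396,435),driver=(235,288,290,372),tray=(220,268,232,275)).items():
    g=lambda i:cv2.cvtColor(i[y0:y1,x0:x1],cv2.COLOR_BGR2GRAY)
    print(n,cv2.phaseCorrelate(g(a),g(b)))
from cell import manip
print(manip.close_job())
```

```text
lipL ((0.43862629456334545, 0.03348111797427933), 0.9926005726390414)
lipR ((-0.01952636080530823, 0.5006654271730895), 1.002473873562283)
tub ((0.062009340475857044, -0.08565607046372747), 0.9650645458035999)
bottle ((0.03438374584590065, -0.040928652254422104), 0.9462786581516266)
driver ((-0.0120934637186636, -0.040277144378375596), 1.00154574574757)
tray ((0.47533449668614125, 0.05300697155339407), 0.9841416668008875)
the job is handed in; nothing more can be done
None
```

The lip is clamped: the arm is bound, the screw has had its third of a turn, and the gripper has let go and is clear. I handed the job in at about 23.7 s of the 48 s.

- **Sliding down:** I slid the free arm down with the fingers astride the bar, pressing on the ledge just behind it. It moved at about 4–6 N, and I slowed as the foot neared the lip.
- **Binding:** the head then went on down about 7–10 mm at a low 3–4 N. The force then rose steeply, and I stopped at 14.4 N. The head top was then at about z 129 mm, where the text puts it when bound.
- **Screw:** I gripped the upright handle (30 mm wide) and turned it 120.5° (2.10 rad) clockwise. The stripe on its top followed the gripper with no visible slip. By your figure of about 17 N per rad, that is about 35 N at the foot; I did not measure that force.

**Last checks:**
- The handle is upright and the arm stayed down after I let go.
- Comparing the scene pictures from before and after, the tub, bottle and screwdriver moved less than 0.1 pixel.
- Both ends of the lip and the tray read about 0.4–0.5 pixel, each along one image axis only, and the two lip ends along different axes. I think this is noise from the comparison rather than real movement, because nothing touched the tray, but I could not rule out about 1 mm at the lip.
- The final top picture could not confirm the lip, because the robot arm hid it. The top picture taken after the binding step looked unchanged there.
- The wrist moment showed almost no torque about the vertical when read after each stop in the turn, so the no-slip finding rests on the stripe alone.

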